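# Hang the vial carrier on the draining hook

## Task

Push the swivel hook of the draining stand gently round until it drops into its notch, facing out over the drip tray, without straining it once it has dropped in. Then, keeping it upright, hang the vial carrier on the hook by its window, let go, and leave it hanging upright and still, with the other things on the bench left where they are.

Things in the scene. Friction and masses are not known exactly. Their poses are not given: they have to be found in the camera images.
- stand: Draining stand, fixed to the bench: steel foot 90 x 120 x 12 mm, upright post 24 mm thick and, on the side of its own -x axis, a white drip tray 130 mm long (from 40 to 170 mm in front of the post axis), 150 mm wide, 18 mm high. Origin: on the bench, on the post axis, which is also the hook's turning axis; z up. Over the ring on top of the post turns the hook.
- ring (a point): On the post axis, 155 mm above the bench: top of the dark ring (47 mm across) below the hook; axes as the stand's. Its one notch faces the tray, but only within 0.45 rad either side of the stand's -x; how the ring is turned is not reported here: find the notch by feel. The ring sits in rubber: with the hook caught, pushing on adds about 2.5 N per mm at 65 mm from the axis; over 18 N strains it.
- hook_arm (a point): Centre of the hook's bar, 65 mm from the post axis. The bar is level, round, 8 mm thick, from 22 to 98 mm from the axis. x runs along the bar towards the post (the hook faces -x), z up. It starts 1.05 to 1.8 rad clockwise (from above) of the stand's -x, 182 mm above the bench, and turns with 1 to 2 N of drag. In the notch a spring drops it 7 mm, to 175, and it is caught (under 0.1 rad of play).
- hook_tip (a point): End of the hook's bar, bent up and out: 105 mm from the post axis, 13 mm above the bar's centre line; its rounded end reaches 4 mm further. The other end of the bar is in a round hub, 44 mm diameter, from 17 mm below to 10 mm above the bar's centre line. Pushed past the notch, the hook stops 0.8 rad anticlockwise of the stand's -x. Same axes as hook_arm.
- carrier_mid (a point): Centre of the vial carrier, half-way up (82.5 mm above its underside). It stands loose and upright, 165 mm tall, about 0.26 kg: foot block 70 (x) x 64 (y) x 12 mm with four closed vials (tops at 58 mm), in its middle an upright aluminium plate 8 mm thick (x), 64 mm wide (y), with a window and a grip bar on top. x is normal to the plate, z up; it is the same from both sides.
- carrier_grip (a point): Centre of the grey grip bar on the carrier's top edge, 155 mm above the underside: 12 mm thick (x), 64 mm long (y), 20 mm high. Same axes as carrier_mid.
- carrier_eye (a point): Where the axis of the hook's bar lies in the carrier's window when it hangs: 123 mm above the underside, 40.5 mm above carrier_mid, 32 mm below carrier_grip. Same axes. The window goes through the plate along x: 34 mm wide, from 85 mm above the underside to a roof like an upside-down V, 129 mm at the peak and 111 mm at the sides.
- vial_box: Bystander: clear open box of vials, 100 x 100 x 40 mm, vials standing up to 50 mm. Origin: centre of its underside.
- jar: Bystander: clear closed jar, 68 mm diameter, 85 mm tall. Origin: centre of its underside.
- cap_dish: Bystander: small white open dish, 90 x 70 x 30 mm. Origin: centre of its underside.
Not all that is in view belongs to the job. What is meant by the part that bears carrier_mid is not yellow, and is the smaller of those in its own colour.

How it is judged:
By the outcome, as a careful person would: the job done as asked, in the order asked, and still so for the second after the job is handed in, with the robot touching nothing.
It also fails if it takes over 72 s, if anything falls off the work surface, if the arm or the gripper's body presses on something with over 40 N, if the wrist force passes 120 N, or if a joint passes its speed limit or range.

## Robot

A 6-joint arm with a two-finger parallel gripper is mounted at the origin on the work surface. World frame = base frame: x ahead of the robot, y to its left, z up, the work surface at z = 0. Lengths are in m, angles in rad, forces in N, time in s.
With the tool pointing down it reaches from about 0.35 to 0.95 m from the base axis. Payload 17.4 kg.
Tool frame: the origin (TCP) lies on the centre line of the jaws, within the pads' length; the fingertips stand 14 mm ahead of it and the grasp point (between the pads) lies 5 mm behind it; x points along the fingers, y is the direction in which the jaws open and shut, and the axes are right-handed (so a half turn about x gives the same grasp; the last joint's range is limited). The gripper opens to 93 mm and grips with 3 to 60 N. Pads are 15 mm wide; open, the fingers measure 128 mm over their backs; the gripper's body (75 mm by 188 mm) begins 65 mm behind the grasp point.
Start: joints at [1.305, 0.116, 1.442, -0, 1.584, -0.038], TCP at [0.152, 0.658, 0.21] pointing down, gripper open.
Joint ranges: [-2.83, 2.83], [-0.83, 2.19], [0.07, 2.5], [-1.14, 4.28], [0.01, 3], [-2.97, 2.97]. Speed limits (rad/s): [1.89, 1.89, 2.22, 3.14, 3.14, 3.14].

## Interface

Orientations are given as a unit quaternion [x, y, z, w].
In Python, from rig import robot, vision gives the robot as it stands. The module is installed in compiled form; this text tells all that it offers.
- The arm moves only by the tool drive_tool, never from a script. Its argument "plan" is a list of rows, each an object with "fingers": the finger opening in m, from 0 to 0.093; "xyz": the shift along the tool's x, y, z in m, a list of three; "rot": the turn, a rotation vector about the tool's x, y, z in degrees, a list of three. In form: [{"fingers": fingers, "xyz": [x, y, z], "rot": [ax, ay, az]}, ...]. A call has 1 to 8 rows; each row is the pose to reach, as a shift and turn from the pose commanded when the call began, along the tool's axes at that moment; what a row does not reach only later rows make up. A row lasts 1/8 s, in which the tool goes at most 62.5 mm and 10.7 degrees, less where a joint would pass 70% of its speed; a pose out of reach is approached as far as the arm can. A call with a gripper value outside its range is refused whole. The fingers move at their own pace and stop on an object; "grip_force" is the grip in N (left out, the last holds). Time passes only in rows, so rows that repeat a pose let the fingers close. It gives the time, the measured TCP pose, the force and the opening at its end, in the units of the state.
- robot.get_obs(): the state, without advancing time (a new reading comes with each control period).
- vision.read_camera(name): name is "side" or "top"; returns the picture (420x560x3 uint8, blue, green, red); there is no depth.
- vision.calibration(name): a dict with "K" (3x3 intrinsics, pixels), "k1" (the pictures are not rectified: a ray, as slopes to the right and down, at radius r is drawn at 1 + k1 r^2 times it, then the intrinsics apply), "cam_to_world" (4x4, takes a point from camera to world coordinates). Camera axes: x right, y down, z forward; pixel columns grow to the right and rows downward; lengths in m; the calibration is good to about 2 mm. A picture is of the moment at which its call begins. calibration takes no time and is no camera call.
- robot.finish_job(): hands the job in, once; it reports no verdict.
The state is a dict: "t": time; "joint_pos": joint angles; "dq": joint speeds; "effort": joint torques, N m; "tcp_pos": TCP position; "orientation": TCP orientation; "wrist_force": force on the tool from outside, world axes, zero at the start; "torque": the same for the moment, N m; "gripper_width": finger opening in m.
Only numpy, scipy, OpenCV 4.12 (cv2) and the standard library are available. Lean on these libraries where they do the work, as an engineer would, in place of code of your own. Each camera call takes 0.05 s, during which the arm holds its last target. There are 200 camera calls.

## Working session

There is one attempt and no reset: what is moved stays moved. The work goes in short steps, Python scripts to look and compute and a tool call to move; the robot and the scene stay as the last step left them, time stands still between calls to the robot, and variables do not carry over. Pictures are saved under pics/ and viewed, about 8 in all and at most 12, crops included, and the job is handed in when it is done.

Besides the shell and the picture viewer there is one more tool, called after ">>>" by a JSON object that holds its "name" and its "arguments". drive_tool: Moves the arm, as the interface text tells. Its arguments: {"type":"object","properties":{"plan":{"type":"array"},"grip_force":{"type":"number"}},"required":["plan"]}

```bash
mkdir -p pics
cat > h.py <<'E'
import numpy as np, cv2
from rig import robot, vision
from scipy.spatial.transform import Rotation as R
def cal(n):
    c=vision.calibration(n); return np.array(c["K"]),c["k1"],np.array(c["cam_to_world"])
def ray(n,u,v):
    K,k1,T=cal(n); d=np.linalg.inv(K)@[u,v,1]; p=d[:2]/d[2]; s=p.copy()
    for _ in range(20): s=p/(1+k1*(s@s))
    return T[:3,3],T[:3,:3]@np.array([s[0],s[1],1])
def onz(n,u,v,z):
    o,d=ray(n,u,v); return o+d*(z-o[2])/d[2]
def proj(n,P):
    K,k1,T=cal(n); c=T[:3,:3].T@(np.array(P)-T[:3,3]); s=c[:2]/c[2]; s=s*(1+k1*(s@s)); return (K@[s[0],s[1],1])[:2]
def tri(a,b):
    (o1,d1),(o2,d2)=ray("top",*a),ray("side",*b)
    t=np.linalg.lstsq(np.c_[d1,-d2],o2-o1,rcond=None)[0]
    p,q=o1+t[0]*d1,o2+t[1]*d2; return (p+q)/2,np.linalg.norm(p-q)
E
python3 - <<'E'
from h import *
for n in("top","side"):
    im=vision.read_camera(n); cv2.imwrite(f"pics/{n}0.png",im); cv2.imwrite(f"pics/{n}0b.png",cv2.resize(im,(800,600)))
    K,k,T=cal(n); print(n,K.round(1).tolist(),k,T.round(3).tolist())
print(robot.get_obs())
E
```

```text
top [[503.6, 0.0, 274.9], [0.0, 503.6, 200.4], [0.0, 0.0, 1.0]] -0.14590024754703487 [[0.017, -0.993, 0.119, 0.398], [-1.0, -0.018, -0.007, -0.077], [0.009, -0.118, -0.993, 1.421], [0.0, 0.0, 0.0, 1.0]]
side [[417.1, 0.0, 276.3], [0.0, 417.1, 210.2], [0.0, 0.0, 1.0]] -0.0398986800954208 [[0.984, -0.107, 0.142, 0.388], [-0.176, -0.683, 0.709, -0.795], [0.021, -0.722, -0.691, 0.81], [0.0, 0.0, 0.0, 1.0]]
{'t': 0.1, 'joint_pos': array([ 1.30520113e+00,  1.16440044e-01,  1.44218206e+00, -1.91643162e-05,
        1.58398590e+00, -3.77988746e-02]), 'dq': array([-0.00041719, -0.00049105, -0.00165662, -0.00139367, -0.00170742,
        0.00097653]), 'effort': array([ 5.77416049e-04, -7.22905827e+01, -6.23856497e+01,  7.80736632e-02,
        2.28538824e-02, -2.14666284e-05]), 'tcp_pos': array([0.15240193, 0.65738273, 0.20908782]), 'orientation': array([ 0.08000833,  0.70257261, -0.0807201 ,  0.70247751]), 'wrist_force': array([0.24058051, 0.41926133, 0.83646117]), 'torque': array([0.02567982, 0.04261875, 0.01511872]), 'gripper_width': 0.09272668121167071}
```

View pics/top0b.png

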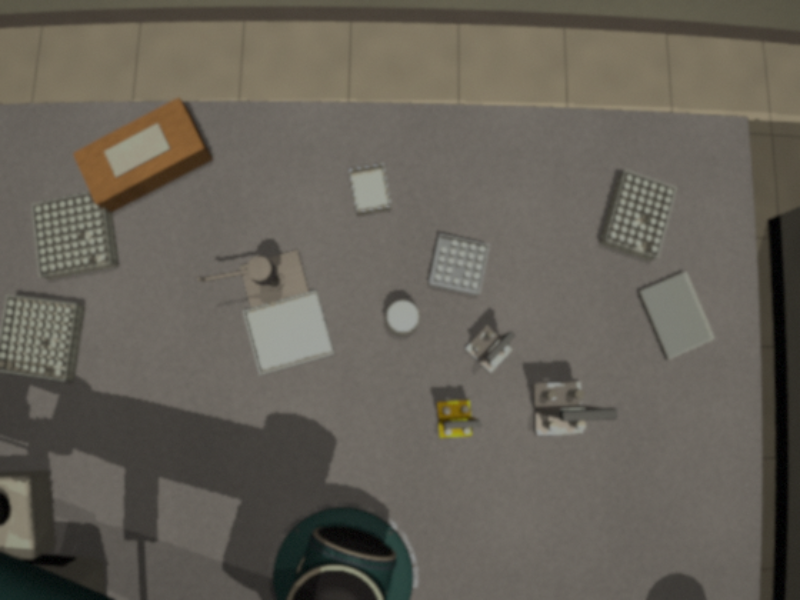

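View pics/side0b.png

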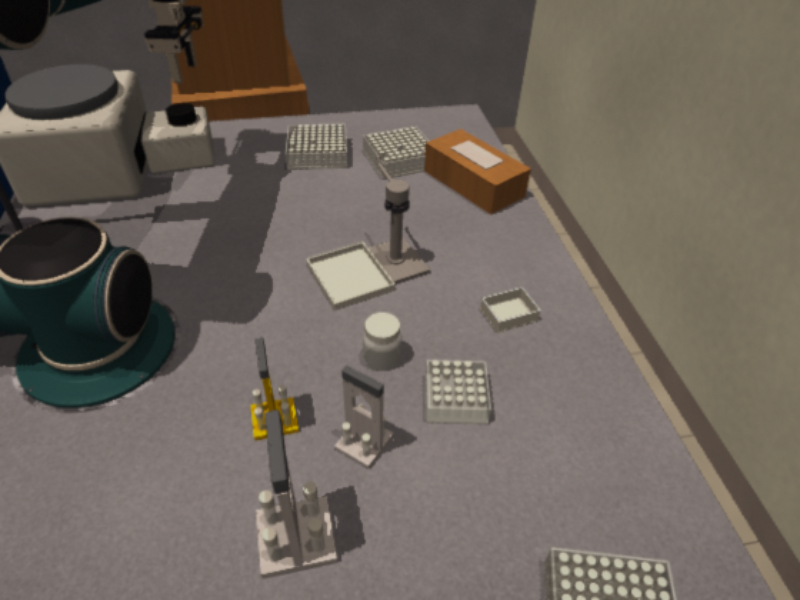

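Top view (800-px scale): stand post is at (262,270), tray at (288,332) and the hook points left to (205,278). There are three carrier-like things: yellow (455,418), large light grey (560,408) and small light grey (490,345). The small grey one fits, since it isn't yellow and is the smaller of its colour. I'll confirm that with enlarged crops.

Run:
```python
from h import *
t=cv2.imread("pics/top0.png"); s=cv2.imread("pics/side0.png")
def c(im,x,y,w,h,f=None): return cv2.resize(im[y:y+h,x:x+w],(400,300),interpolation=cv2.INTER_CUBIC)
# top carrier crop 100x75 @ (295,205) x4 ; top stand 120x90 @ (130,160); side carrier 200x150? ; side stand
A=c(t,300,215,80,60);B=c(t,130,160,120,90);C=c(s,215,245,80,60);C=c(s,210,250,100,75);D=c(s,210,110,120,90)
m=np.vstack([np.hstack([A,B]),np.hstack([C,D])])
m=np.clip(m.astype(float)*1.5,0,255).astype(np.uint8); cv2.imwrite("pics/crop1.png",m)
```

```text
(no output)
```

View pics/crop1.png

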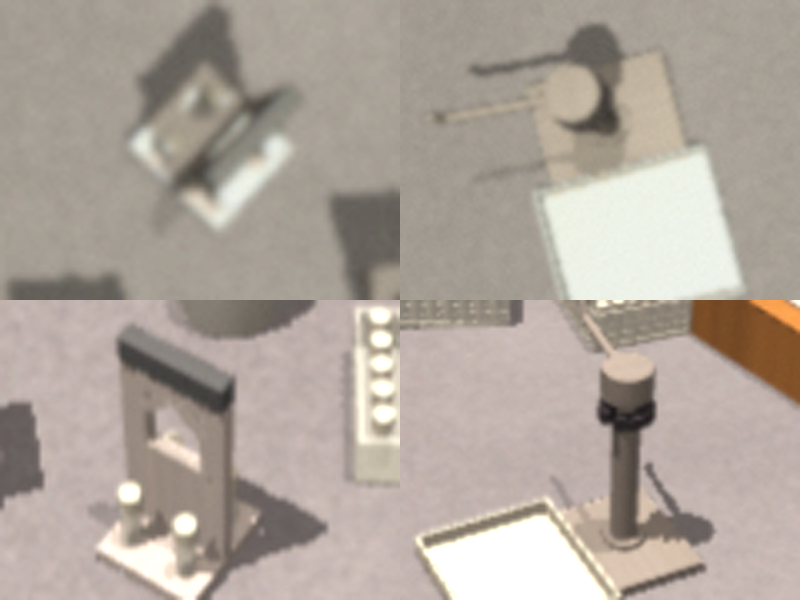

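The crops confirm it. The small grey carrier has a window, four vials and a dark grip bar, with bar ends in the top crop at about (298,90) and (212,170). In the stand crop, the hub disc is at (573,97) and the hook tip at (438,117).

Run:
```python
from h import *
t=cv2.imread("pics/top0.png"); s=cv2.imread("pics/side0.png")
def big(mask):
    cs,_=cv2.findContours(mask.astype(np.uint8),cv2.RETR_EXTERNAL,cv2.CHAIN_APPROX_NONE); return max(cs,key=cv2.contourArea)
# tray
m=np.zeros(t.shape[:2],bool); m[190:270,160:245]=t[190:270,160:245].min(2)>120
c=big(m)[:,0,:]; P=np.array([onz("top",*p,.018)[:2] for p in c],np.float32)
(ctr,sz,a)=cv2.minAreaRect(P); print("tray",ctr,sz,a)
hub=np.array([onz("top",181.9,189.1,.192),]); print("hub",hub)
tip=onz("top",141.4,195.1,.195); print("tip",tip, np.linalg.norm((tip-hub[0])[:2]))
v=np.array(ctr)-hub[0,:2]; print("tray dir",np.degrees(np.arctan2(v[1],v[0])),np.linalg.norm(v))
w=(tip-hub[0]); print("hook dir",np.degrees(np.arctan2(w[1],w[0])))
for p in [(660,50),(690,145)]: print("foot",onz("top",(p[0]-400)/3.333+130,p[1]/3.333+160,.012))
hs=((628-400)/3.333+210,(369-300)/3.333+110); print("hub side",onz("side",*hs,.192), tri((181.9,189.1),hs))
# carrier
e=[(300+298/5,215+90/5),(300+212/5,215+172/5)]
E=[onz("top",*p,.165) for p in e]; print("bar top",E)
for q in [(122,334),(141,323),(233,378),(215,390)]: 
    print("bar side",onz("side",210+q[0]/4,250+(q[1]-300)/4,.165))
for q in [(128,135),(293,150),(220,230),(205,65)]: print("foot top",onz("top",300+q[0]/5,215+q[1]/5,.012))
for q in [(97,550),(195,590),(259,518)]: print("foot side",onz("side",210+q[0]/4,250+(q[1]-300)/4,.012))
```

```text
tray (0.47234830260276794, 0.11761605739593506) (0.12783223390579224, 0.1497226059436798) 17.08420753479004
hub [[0.56869466 0.14531131 0.192     ]]
tip [0.55158352 0.24545983 0.195     ] 0.10159979436887547
tray dir -163.96243344006098 0.10024793232767124
hook dir 99.69579651177337
foot [0.63540878 0.1048752  0.012     ]
foot [0.55447976 0.07667454 0.012     ]
hub side [0.5743587  0.14137077 0.192     ] (array([0.57212657, 0.14552572, 0.18914811]), np.float64(0.006058796857779307))
bar top [array([ 0.46953787, -0.29898905,  0.165     ]), array([ 0.42793862, -0.25573862,  0.165     ])]
bar side [ 0.4249033  -0.25987314  0.165     ]
bar side [ 0.4351237  -0.25429206  0.165     ]
bar side [ 0.47503026 -0.29594978  0.165     ]
bar side [ 0.46523864 -0.30178911  0.165     ]
foot top [ 0.45160094 -0.23015541  0.012     ]
foot top [ 0.44451203 -0.32326495  0.012     ]
foot top [ 0.39928318 -0.28222411  0.012     ]
foot top [ 0.4915393  -0.27333112  0.012     ]
foot side [ 0.40229774 -0.28363708  0.012     ]
foot side [ 0.45188603 -0.31709664  0.012     ]
foot side [ 0.49400118 -0.27763704  0.012     ]
```

```bash
cat >> h.py <<'E'
A=np.array([.571,.146])
def info():
    o=robot.get_obs(); r=R.from_quat(o["orientation"]); M=r.as_matrix()
    print("t",round(o["t"],2),"p",o["tcp_pos"].round(4),"yawY",np.degrees(np.arctan2(M[1,1],M[0,1])).round(1),"x",M[:,0].round(3),"F",o["wrist_force"].round(2),"w",round(o["gripper_width"],4),"q",o["joint_pos"].round(2)); return o,r
def down(yaw):  # tool x down, tool y at world yaw(deg)
    c,s=np.cos(np.radians(yaw)),np.sin(np.radians(yaw)); x=np.array([0,0,-1.]);y=np.array([c,s,0]); return R.from_matrix(np.c_[x,y,np.cross(x,y)])
def go(p,yaw,o=None,r=None,p0=None):
    ob=robot.get_obs(); r=r or R.from_quat(ob["orientation"]); p0=ob["tcp_pos"] if p0 is None else p0
    print("xyz",r.inv().apply(np.array(p)-p0).round(4).tolist(),"rot",np.degrees((r.inv()*down(yaw)).as_rotvec()).round(1).tolist())
E
python3 - <<'E'
from h import *
o,r=info()
for y in (9.7,99.7,-80.3,-170.3): go([.594,.221,.26],y)
E
```

```text
t 0.1 p [0.1524 0.6574 0.2091] yawY 76.9 x [-0.    -0.001 -1.   ] F [0.24 0.42 0.84] w 0.0927 q [ 1.31  0.12  1.44 -0.    1.58 -0.04]
xyz [-0.0506, -0.3254, 0.5287] rot [67.2, 0.0, 0.1]
xyz [-0.0506, -0.3254, 0.5287] rot [-22.8, -0.0, 0.1]
xyz [-0.0506, -0.3254, 0.5287] rot [157.2, 0.1, 0.0]
xyz [-0.0506, -0.3254, 0.5287] rot [-112.8, -0.1, 0.0]
```

>>> {"name": "drive_tool", "arguments": {"plan": [{"fingers": 0,"xyz": [-0.055,0,0],"rot": [0,0,0]},{"fingers": 0,"xyz": [-0.055,-0.03,0.05],"rot": [10,0,0]},{"fingers": 0,"xyz": [-0.055,-0.06,0.1],"rot": [20,0,0]},{"fingers": 0,"xyz": [-0.055,-0.1,0.155],"rot": [30,0,0]},{"fingers": 0,"xyz": [-0.055,-0.13,0.21],"rot": [40,0,0]},{"fingers": 0,"xyz": [-0.055,-0.16,0.26],"rot": [50,0,0]},{"fingers": 0,"xyz": [-0.055,-0.19,0.31],"rot": [60,0,0]},{"fingers": 0,"xyz": [-0.055,-0.22,0.36],"rot": [70,0,0]}]}}

```text
t: 1.1
tcp_pos: [0.4546, 0.3603, 0.2646]
orientation: [0.47, 0.528, -0.47, 0.528]
wrist_force: [0.8, 1.4, -0.5]
gripper_width: 0.0174
```

```bash
python3 -c "
from h import *
info(); go([.594,.221,.26],-80.3)"
```

```text
t 1.1 p [0.4546 0.3603 0.2646] yawY 6.6 x [-0. -0. -1.] F [ 0.76  1.42 -0.47] w 0.0174 q [ 0.63 -0.1   1.57  0.    1.67  0.51]
xyz [0.0045, 0.1225, 0.1544] rot [86.9, 0.0, 0.0]
```

>>> {"name": "drive_tool", "arguments": {"plan": [{"fingers": 0,"xyz": [0,0.03,0.04],"rot": [10,0,0]},{"fingers": 0,"xyz": [0,0.06,0.08],"rot": [20,0,0]},{"fingers": 0,"xyz": [0,0.09,0.12],"rot": [30,0,0]},{"fingers": 0,"xyz": [0,0.122,0.154],"rot": [40,0,0]},{"fingers": 0,"xyz": [0,0.122,0.154],"rot": [50,0,0]},{"fingers": 0,"xyz": [0,0.122,0.154],"rot": [60,0,0]},{"fingers": 0,"xyz": [0,0.122,0.154],"rot": [70,0,0]},{"fingers": 0,"xyz": [0,0.122,0.154],"rot": [80,0,0]}]}}

```text
t: 2.1
tcp_pos: [0.5931, 0.2238, 0.2643]
orientation: [-0.699, -0.102, 0.7, -0.102]
wrist_force: [-0.3, -0.1, -0.5]
gripper_width: 0.0007
```

```bash
python3 -c "
from h import *
info(); go([.594,.221,.170],-80.3)"
```

```text
t 2.1 p [0.5931 0.2238 0.2643] yawY -73.4 x [-0.001 -0.    -1.   ] F [-0.32 -0.11 -0.53] w 0.0007 q [ 0.32  0.02  1.46 -0.    1.67  1.6 ]
xyz [0.0943, 0.0029, -0.0001] rot [6.9, 0.0, -0.0]
```

>>> {"name": "drive_tool", "arguments": {"plan": [{"fingers": 0,"xyz": [0.03,0.003,0],"rot": [7,0,0]},{"fingers": 0,"xyz": [0.06,0.003,0],"rot": [7,0,0]},{"fingers": 0,"xyz": [0.08,0.003,0],"rot": [7,0,0]},{"fingers": 0,"xyz": [0.094,0.003,0],"rot": [7,0,0]},{"fingers": 0,"xyz": [0.094,0.003,0],"rot": [7,0,0]},{"fingers": 0,"xyz": [0.094,0.003,0],"rot": [7,0,0]}]}}

```text
t: 2.85
tcp_pos: [0.5944, 0.2211, 0.1718]
orientation: [0.705, 0.061, -0.704, 0.061]
wrist_force: [-0.1, 0.7, 1.1]
gripper_width: 0.0004
```

Run:
```python
from h import *
info()
ims=[]
for n in("top","side"):
    im=vision.read_camera(n); cv2.imwrite(f"pics/{n}1.png",im)
    x,y=proj(n,[.57,.19,.17]).astype(int); ims.append(cv2.resize(im[max(y-45,0):y+45,x-30:x+30],(400,600)))
cv2.imwrite("pics/crop2.png",np.clip(np.hstack(ims)*1.4,0,255).astype(np.uint8))
```

```text
t 2.85 p [0.5944 0.2211 0.1718] yawY -80.0 x [ 0.001  0.    -1.   ] F [-0.11  0.71  1.08] w 0.0004 q [ 0.32  0.04  1.58 -0.    1.52  1.71]
```

View pics/crop2.png

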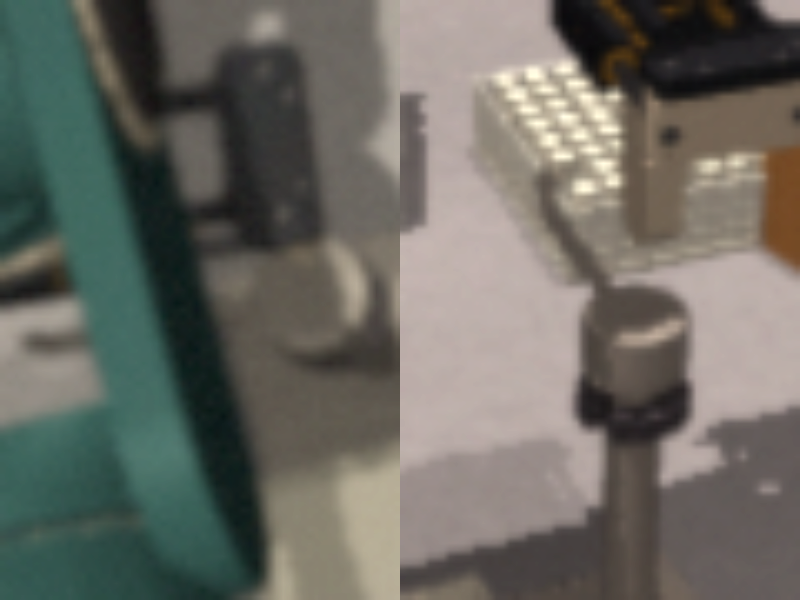

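```bash
cat >> h.py <<'E'
def tgt(phi,z=.171,r=.070,off=.0115):
    a=np.radians(phi); p=A+r*np.array([np.cos(a),np.sin(a)])-off*np.array([-np.sin(a),np.cos(a)]); return [*p,z]
def arc(phis,**k):
    for f in phis: print(f,end=" "); go(tgt(f,**k),f-180)
E
python3 -c "
from h import *
arc([96,99,102,106,110,114,118,122])"
```

```text
96 xyz [0.0008, 0.0009, 0.0198] rot [3.9, -0.1, 0.0]
99 xyz [0.0008, 0.0001, 0.0234] rot [0.9, -0.1, 0.0]
102 xyz [0.0008, -0.0005, 0.0271] rot [-2.1, -0.1, 0.0]
106 xyz [0.0008, -0.0009, 0.032] rot [-6.1, -0.1, 0.0]
110 xyz [0.0008, -0.001, 0.037] rot [-10.1, -0.1, 0.0]
114 xyz [0.0008, -0.0008, 0.0419] rot [-14.1, -0.1, 0.0]
118 xyz [0.0008, -0.0002, 0.0468] rot [-18.1, -0.1, -0.0]
122 xyz [0.0008, 0.0007, 0.0517] rot [-22.1, -0.1, -0.0]
```

>>> {"name": "drive_tool", "arguments": {"plan": [{"fingers": 0,"xyz": [0.001,0,0.012],"rot": [0,0,0]},{"fingers": 0,"xyz": [0.001,0,0.02],"rot": [0,0,0]},{"fingers": 0,"xyz": [0.001,0,0.024],"rot": [0,0,0]},{"fingers": 0,"xyz": [0.001,-0.0005,0.028],"rot": [-2,0,0]},{"fingers": 0,"xyz": [0.001,-0.001,0.032],"rot": [-6,0,0]},{"fingers": 0,"xyz": [0.001,-0.001,0.037],"rot": [-10,0,0]},{"fingers": 0,"xyz": [0.001,-0.001,0.042],"rot": [-14,0,0]},{"fingers": 0,"xyz": [0.001,0,0.047],"rot": [-18,0,0]}]}}

```text
t: 3.95
tcp_pos: [0.5477, 0.2129, 0.1699]
orientation: [0.686, 0.172, -0.686, 0.172]
wrist_force: [3.2, -0.1, -0.7]
gripper_width: 0.0002
```

```bash
python3 -c "
from h import *
info()
arc([122,126,130,134,138,142,146,150])"
```

```text
t 3.95 p [0.5477 0.2129 0.1699] yawY -61.8 x [ 0.  0. -1.] F [ 3.2  -0.08 -0.72] w 0.0002 q [ 0.33 -0.06  1.69 -0.    1.52  1.41]
122 xyz [-0.0011, -0.0007, 0.0042] rot [-3.8, -0.0, -0.0]
126 xyz [-0.0011, -0.001, 0.0092] rot [-7.8, -0.0, -0.0]
130 xyz [-0.0011, -0.0009, 0.0141] rot [-11.8, -0.0, -0.0]
134 xyz [-0.0011, -0.0005, 0.0191] rot [-15.8, -0.0, -0.0]
138 xyz [-0.0011, 0.0002, 0.024] rot [-19.8, -0.0, -0.0]
142 xyz [-0.0011, 0.0013, 0.0288] rot [-23.8, -0.0, -0.0]
146 xyz [-0.0011, 0.0027, 0.0335] rot [-27.8, -0.0, -0.0]
150 xyz [-0.0011, 0.0044, 0.0382] rot [-31.8, -0.0, -0.0]
```

>>> {"name": "drive_tool", "arguments": {"plan": [{"fingers": 0,"xyz": [-0.001,-0.0007,0.004],"rot": [-4,0,0]},{"fingers": 0,"xyz": [-0.001,-0.001,0.009],"rot": [-8,0,0]},{"fingers": 0,"xyz": [-0.001,-0.001,0.014],"rot": [-12,0,0]},{"fingers": 0,"xyz": [-0.001,-0.0005,0.019],"rot": [-16,0,0]},{"fingers": 0,"xyz": [-0.001,0,0.024],"rot": [-20,0,0]},{"fingers": 0,"xyz": [-0.001,0.001,0.029],"rot": [-24,0,0]},{"fingers": 0,"xyz": [-0.001,0.0027,0.0335],"rot": [-28,0,0]},{"fingers": 0,"xyz": [-0.001,0.0044,0.038],"rot": [-32,0,0]}]}}

```text
t: 4.95
tcp_pos: [0.5162, 0.1912, 0.1709]
orientation: [0.612, 0.355, -0.612, 0.354]
wrist_force: [1.4, 0.6, -0.0]
gripper_width: 0.0008
```

```bash
python3 -c "
from h import *
info()
arc([154,158,161,164,167,170])"
```

```text
t 4.95 p [0.5162 0.1912 0.1709] yawY -29.8 x [ 0.  0. -1.] F [ 1.37  0.63 -0.05] w 0.0008 q [ 0.31 -0.14  1.76  0.    1.52  0.83]
154 xyz [-0.0001, -0.0006, 0.0051] rot [-3.8, -0.0, -0.0]
158 xyz [-0.0001, -0.0009, 0.0101] rot [-7.8, -0.0, -0.0]
161 xyz [-0.0001, -0.0009, 0.0138] rot [-10.8, -0.0, -0.0]
164 xyz [-0.0001, -0.0007, 0.0175] rot [-13.8, -0.0, -0.0]
167 xyz [-0.0001, -0.0003, 0.0212] rot [-16.8, -0.0, -0.0]
170 xyz [-0.0001, 0.0003, 0.0249] rot [-19.8, -0.0, -0.0]
```

>>> {"name": "drive_tool", "arguments": {"plan": [{"fingers": 0,"xyz": [0,-0.0005,0.004],"rot": [-3,0,0]},{"fingers": 0,"xyz": [0,-0.001,0.008],"rot": [-6,0,0]},{"fingers": 0,"xyz": [0,-0.001,0.012],"rot": [-9,0,0]},{"fingers": 0,"xyz": [0,-0.001,0.016],"rot": [-13,0,0]},{"fingers": 0,"xyz": [0,-0.001,0.016],"rot": [-13,0,0]}]}}

```text
t: 5.58
tcp_pos: [0.5073, 0.1777, 0.1709]
orientation: [0.569, 0.421, -0.568, 0.421]
wrist_force: [-0.5, 1.1, -0.5]
gripper_width: 0.0006
```

>>> {"name": "drive_tool", "arguments": {"plan": [{"fingers": 0,"xyz": [0,-0.0002,0.0015],"rot": [-1,0,0]},{"fingers": 0,"xyz": [0,-0.0004,0.003],"rot": [-2,0,0]},{"fingers": 0,"xyz": [0,-0.0006,0.0045],"rot": [-3.5,0,0]},{"fingers": 0,"xyz": [0,-0.0006,0.0045],"rot": [-3.5,0,0]}]}}

```text
t: 6.08
tcp_pos: [0.5055, 0.1736, 0.1708]
orientation: [-0.555, -0.438, 0.555, -0.438]
wrist_force: [1.5, 0.4, -0.4]
gripper_width: 0.0004
```

```bash
python3 -c "
from h import *
info()
arc([170,173.5])"
```

```text
t 6.08 p [0.5055 0.1736 0.1708] yawY -13.5 x [ 0. -0. -1.] F [ 1.48  0.36 -0.43] w 0.0004 q [ 0.28 -0.18  1.79 -0.    1.53  0.52]
170 xyz [-0.0002, -0.0004, 0.0043] rot [-3.5, 0.0, -0.0]
173.5 xyz [-0.0002, -0.0007, 0.0086] rot [-7.0, 0.0, -0.0]
```

>>> {"name": "drive_tool", "arguments": {"plan": [{"fingers": 0,"xyz": [0,-0.0002,0.0015],"rot": [-1,0,0]},{"fingers": 0,"xyz": [0,-0.0003,0.003],"rot": [-2,0,0]},{"fingers": 0,"xyz": [0,-0.0004,0.0043],"rot": [-3.5,0,0]},{"fingers": 0,"xyz": [0,-0.0004,0.0043],"rot": [-3.5,0,0]}]}}

```text
t: 6.58
tcp_pos: [0.504, 0.1695, 0.1708]
orientation: [-0.542, -0.454, 0.542, -0.454]
wrist_force: [0.2, 0.7, 0.9]
gripper_width: 0.0009
```

>>> {"name": "drive_tool", "arguments": {"plan": [{"fingers": 0,"xyz": [0,-0.0002,0.0015],"rot": [-1,0,0]},{"fingers": 0,"xyz": [0,-0.0003,0.003],"rot": [-2,0,0]},{"fingers": 0,"xyz": [0,-0.0004,0.0043],"rot": [-3.5,0,0]},{"fingers": 0,"xyz": [0,-0.0004,0.0043],"rot": [-3.5,0,0]}]}}

```text
t: 7.08
tcp_pos: [0.5029, 0.1653, 0.1707]
orientation: [-0.528, -0.471, 0.528, -0.471]
wrist_force: [-0.3, 0.4, 0.7]
gripper_width: 0.0004
```

>>> {"name": "drive_tool", "arguments": {"plan": [{"fingers": 0,"xyz": [0,-0.0002,0.0015],"rot": [-1,0,0]},{"fingers": 0,"xyz": [0,-0.0003,0.003],"rot": [-2,0,0]},{"fingers": 0,"xyz": [0,-0.0004,0.0043],"rot": [-3.5,0,0]}]}}

```text
t: 7.45
tcp_pos: [0.502, 0.1611, 0.1707]
orientation: [-0.513, -0.487, 0.513, -0.487]
wrist_force: [-1.2, 1.4, 1.1]
gripper_width: 0.0005
```

>>> {"name": "drive_tool", "arguments": {"plan": [{"fingers": 0,"xyz": [0,-0.0002,0.0015],"rot": [-1,0,0]},{"fingers": 0,"xyz": [0,-0.0003,0.003],"rot": [-2,0,0]},{"fingers": 0,"xyz": [0,-0.0004,0.0043],"rot": [-3.5,0,0]}]}}

```text
t: 7.82
tcp_pos: [0.5014, 0.1568, 0.1707]
orientation: [0.498, 0.502, -0.498, 0.502]
wrist_force: [-1.1, 2.3, 1.7]
gripper_width: 0.0004
```

>>> {"name": "drive_tool", "arguments": {"plan": [{"fingers": 0,"xyz": [0,-0.0002,0.0015],"rot": [-1,0,0]},{"fingers": 0,"xyz": [0,-0.0003,0.003],"rot": [-2,0,0]},{"fingers": 0,"xyz": [0,-0.0004,0.0043],"rot": [-3.5,0,0]}]}}

```text
t: 8.2
tcp_pos: [0.501, 0.1525, 0.1707]
orientation: [0.482, 0.517, -0.482, 0.517]
wrist_force: [-1.5, 1.6, -0.0]
gripper_width: 0.0007
```

>>> {"name": "drive_tool", "arguments": {"plan": [{"fingers": 0,"xyz": [0,-0.0002,0.0015],"rot": [-1,0,0]},{"fingers": 0,"xyz": [0,-0.0003,0.003],"rot": [-2,0,0]},{"fingers": 0,"xyz": [0,-0.0004,0.0043],"rot": [-3.5,0,0]}]}}

```text
t: 8.57
tcp_pos: [0.501, 0.1482, 0.1707]
orientation: [0.466, 0.532, -0.466, 0.532]
wrist_force: [-1.5, 1.6, 0.5]
gripper_width: 0.0005
```

>>> {"name": "drive_tool", "arguments": {"plan": [{"fingers": 0,"xyz": [0,-0.0002,0.0015],"rot": [-1,0,0]},{"fingers": 0,"xyz": [0,-0.0003,0.003],"rot": [-2,0,0]},{"fingers": 0,"xyz": [0,-0.0004,0.0043],"rot": [-3.5,0,0]}]}}

```text
t: 8.95
tcp_pos: [0.5011, 0.1439, 0.1707]
orientation: [0.45, 0.546, -0.45, 0.546]
wrist_force: [-1.9, 1.5, -0.3]
gripper_width: 0.0007
```

>>> {"name": "drive_tool", "arguments": {"plan": [{"fingers": 0,"xyz": [0,-0.0002,0.0015],"rot": [-1,0,0]},{"fingers": 0,"xyz": [0,-0.0003,0.003],"rot": [-2,0,0]},{"fingers": 0,"xyz": [0,-0.0004,0.0043],"rot": [-3.5,0,0]}]}}

```text
t: 9.32
tcp_pos: [0.5015, 0.1396, 0.1707]
orientation: [0.433, 0.559, -0.433, 0.559]
wrist_force: [-1.2, 1.2, -0.4]
gripper_width: 0.0002
```

>>> {"name": "drive_tool", "arguments": {"plan": [{"fingers": 0,"xyz": [0,-0.0002,0.0015],"rot": [-1,0,0]},{"fingers": 0,"xyz": [0,-0.0003,0.003],"rot": [-2,0,0]},{"fingers": 0,"xyz": [0,-0.0004,0.0043],"rot": [-3.5,0,0]}]}}

```text
t: 9.7
tcp_pos: [0.5022, 0.1353, 0.1707]
orientation: [0.415, 0.572, -0.415, 0.572]
wrist_force: [-1.7, 1.0, 0.8]
gripper_width: 0.0006
```

Run:
```python
from h import *
info()
im=vision.read_camera("side"); cv2.imwrite("pics/side2.png",im)
x,y=proj("side",[.53,.14,.17]).astype(int); print(x,y); cv2.imwrite("pics/crop3.png",np.clip(cv2.resize(im[y-40:y+50,x-60:x+60],(800,600))*1.4,0,255).astype(np.uint8))
```

```text
t 9.7 p [0.5022 0.1353 0.1707] yawY 18.0 x [-0. -0. -1.] F [-1.68  1.04  0.83] w 0.0006 q [ 0.21 -0.21  1.82 -0.    1.53 -0.1 ]
262 139
```

View pics/crop3.png

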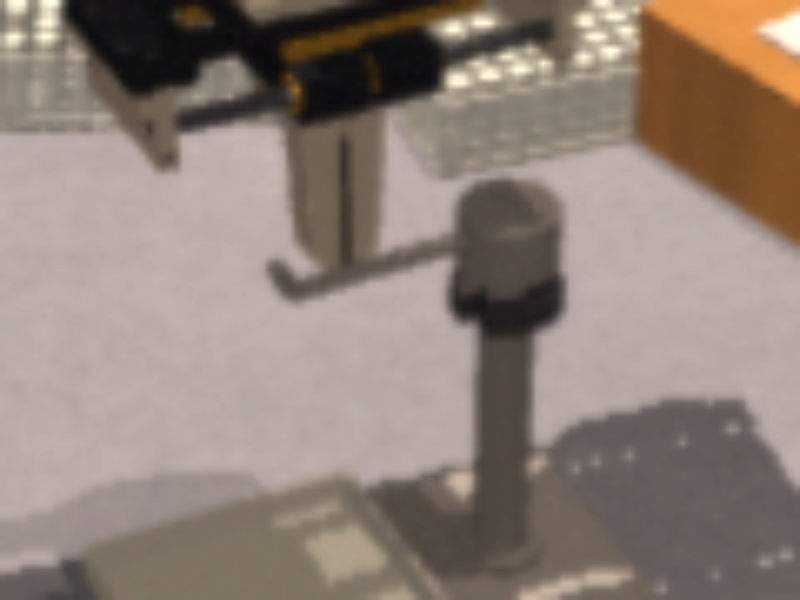

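The picture shows the finger pressing the hook bar at (345,265) in the crop. The hook follows it and hasn't dropped yet, so I'll continue.

>>> {"name": "drive_tool", "arguments": {"plan": [{"fingers": 0,"xyz": [0,-0.0002,0.0015],"rot": [-1,0,0]},{"fingers": 0,"xyz": [0,-0.0003,0.003],"rot": [-2,0,0]},{"fingers": 0,"xyz": [0,-0.0004,0.0043],"rot": [-3.5,0,0]}]}}

```text
t: 10.12
tcp_pos: [0.5032, 0.1311, 0.1707]
orientation: [0.398, 0.585, -0.398, 0.585]
wrist_force: [-2.5, 0.7, -0.7]
gripper_width: 0.0007
```

>>> {"name": "drive_tool", "arguments": {"plan": [{"fingers": 0,"xyz": [0,-0.0002,0.0015],"rot": [-1,0,0]},{"fingers": 0,"xyz": [0,-0.0003,0.003],"rot": [-2,0,0]},{"fingers": 0,"xyz": [0,-0.0004,0.0043],"rot": [-3.5,0,0]}]}}

```text
t: 10.5
tcp_pos: [0.5044, 0.127, 0.1708]
orientation: [0.38, 0.596, -0.38, 0.597]
wrist_force: [-1.8, 1.3, 0.0]
gripper_width: 0.0005
```

>>> {"name": "drive_tool", "arguments": {"plan": [{"fingers": 0,"xyz": [0,-0.0002,0.0015],"rot": [-1,0,0]},{"fingers": 0,"xyz": [0,-0.0003,0.003],"rot": [-2,0,0]},{"fingers": 0,"xyz": [0,-0.0004,0.0043],"rot": [-3.5,0,0]}]}}

```text
t: 10.88
tcp_pos: [0.5059, 0.1229, 0.1707]
orientation: [0.361, 0.608, -0.361, 0.608]
wrist_force: [-1.6, 1.9, -0.4]
gripper_width: 0.0003
```

>>> {"name": "drive_tool", "arguments": {"plan": [{"fingers": 0,"xyz": [0,-0.0002,0.0015],"rot": [-1,0,0]},{"fingers": 0,"xyz": [0,-0.0003,0.003],"rot": [-2,0,0]},{"fingers": 0,"xyz": [0,-0.0004,0.0043],"rot": [-3.5,0,0]}]}}

```text
t: 11.25
tcp_pos: [0.5076, 0.1189, 0.1708]
orientation: [0.343, 0.619, -0.343, 0.619]
wrist_force: [0.0, 0.9, -1.0]
gripper_width: 0.0006
```

>>> {"name": "drive_tool", "arguments": {"plan": [{"fingers": 0,"xyz": [0,-0.0002,0.0015],"rot": [-1,0,0]},{"fingers": 0,"xyz": [0,-0.0003,0.003],"rot": [-2.5,0,0]},{"fingers": 0,"xyz": [0,-0.0003,0.003],"rot": [-2.5,0,0]}]}}

```text
t: 11.62
tcp_pos: [0.509, 0.1162, 0.1708]
orientation: [0.329, 0.626, -0.329, 0.626]
wrist_force: [0.7, 0.5, 0.2]
gripper_width: 0.0002
```

>>> {"name": "drive_tool", "arguments": {"plan": [{"fingers": 0,"xyz": [0,-0.0002,0.0015],"rot": [-1,0,0]},{"fingers": 0,"xyz": [0,-0.0003,0.003],"rot": [-2.5,0,0]},{"fingers": 0,"xyz": [0,-0.0003,0.003],"rot": [-2.5,0,0]}]}}

```text
t: 12.0
tcp_pos: [0.5104, 0.1136, 0.1708]
orientation: [0.316, 0.633, -0.316, 0.633]
wrist_force: [-0.1, 0.5, -0.8]
gripper_width: 0.0005
```

Run:
```python
from h import *
info()
im=vision.read_camera("side"); cv2.imwrite("pics/side3.png",im)
x,y=262,139; a=cv2.imread("pics/side2.png")
f=lambda i:cv2.resize(i[y-20:y+40,x-35:x+45],(400,300),interpolation=cv2.INTER_CUBIC)
cv2.imwrite("pics/crop4.png",np.clip(np.hstack([f(a),f(im)])*1.5,0,255).astype(np.uint8))
```

```text
t 12.0 p [0.5104 0.1136 0.1708] yawY 37.0 x [ 0. -0. -1.] F [-0.06  0.52 -0.81] w 0.0005 q [ 0.17 -0.21  1.82 -0.    1.53 -0.48]
```

View pics/crop4.png

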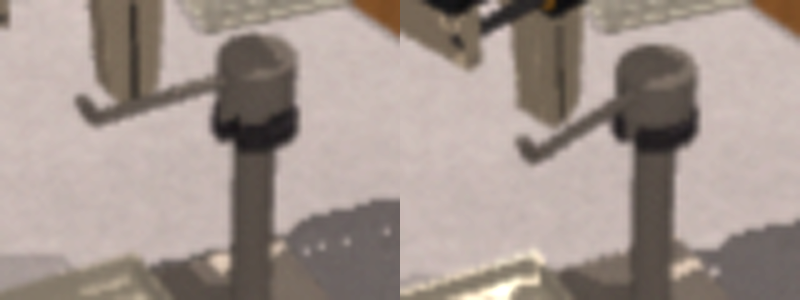

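The hook has dropped: the hub top is about 7 mm lower, the ring gap is filled, and the push force is near zero. I'll back off.

>>> {"name": "drive_tool", "arguments": {"plan": [{"fingers": 0,"xyz": [0,0,-0.015],"rot": [0,0,0]},{"fingers": 0,"xyz": [0,0,-0.03],"rot": [0,0,0]},{"fingers": 0,"xyz": [-0.05,0,-0.03],"rot": [0,0,0]},{"fingers": 0.04,"xyz": [-0.1,0,-0.03],"rot": [0,0,0]},{"fingers": 0.04,"xyz": [-0.13,0,-0.03],"rot": [0,0,0]}]}}

```text
t: 12.68
tcp_pos: [0.4918, 0.1386, 0.3036]
orientation: [0.316, 0.632, -0.315, 0.633]
wrist_force: [0.1, -0.5, -0.4]
gripper_width: 0.0155
```

Run:
```python
from h import *
info()
go([.449,-.277,.29],44)
s=.7
for nm,a,b in [("bigL",(563,413),(272,420)),("bigR",(615,414),(280,485)),("yelL",(458,422),(260,343)),("yelR",(478,424),(267,375))]:
    print(nm,tri(np.array(a)*s,np.array(b)*s))
```

```text
t 12.68 p [0.4918 0.1386 0.3036] yawY 37.0 x [ 0.003  0.001 -1.   ] F [ 0.13 -0.53 -0.41] w 0.0155 q [ 0.22 -0.25  1.64  0.    1.75 -0.42]
xyz [0.0132, -0.2843, 0.3062] rot [-7.0, 0.1, -0.1]
bigL (array([ 0.33167435, -0.37212992,  0.22405063]), np.float64(0.0038784201712640043))
bigR (array([ 0.33402637, -0.45992173,  0.22747143]), np.float64(0.003425919646532469))
yelL (array([ 0.3131176 , -0.20135498,  0.17511745]), np.float64(0.002005364618360023))
yelR (array([ 0.31340686, -0.23909728,  0.14807079]), np.float64(0.008437111785205934))
```

>>> {"name": "drive_tool", "arguments": {"plan": [{"fingers": 0.04,"xyz": [0.002,-0.036,0.038],"rot": [-1,0,0]},{"fingers": 0.04,"xyz": [0.004,-0.075,0.08],"rot": [-2,0,0]},{"fingers": 0.04,"xyz": [0.006,-0.115,0.122],"rot": [-3,0,0]},{"fingers": 0.04,"xyz": [0.008,-0.155,0.165],"rot": [-4,0,0]},{"fingers": 0.04,"xyz": [0.01,-0.195,0.208],"rot": [-5,0,0]},{"fingers": 0.04,"xyz": [0.012,-0.235,0.25],"rot": [-6,0,0]},{"fingers": 0.04,"xyz": [0.013,-0.27,0.29],"rot": [-7,0,0]},{"fingers": 0.04,"xyz": [0.013,-0.284,0.306],"rot": [-7,0,0]}]}}

```text
t: 13.68
tcp_pos: [0.4488, -0.2789, 0.2874]
orientation: [0.277, 0.651, -0.277, 0.65]
wrist_force: [-0.2, 0.3, 0.2]
gripper_width: 0.0398
```

Run:
```python
from h import *
info()
go([.449,-.277,.29],44)
T=vision.read_camera("top"); S=vision.read_camera("side"); cv2.imwrite("pics/top4.png",T); cv2.imwrite("pics/side4.png",S)
a=cv2.resize(T[170:245,130:230],(800,600),interpolation=cv2.INTER_CUBIC)[:, :]
# top crop 75x100... two panels of 400x600 : 60x90 px
a=cv2.resize(T[165:255,155:215],(400,600),interpolation=cv2.INTER_CUBIC); b=cv2.resize(S[110:200,240:300],(400,600),interpolation=cv2.INTER_CUBIC)
cv2.imwrite("pics/crop5.png",np.clip(np.hstack([a,b])*1.5,0,255).astype(np.uint8))
```

```text
t 13.68 p [ 0.4488 -0.2789  0.2874] yawY 43.9 x [-0.  0. -1.] F [-0.24  0.33  0.17] w 0.0398 q [-0.6  -0.21  1.64 -0.    1.72 -1.37]
xyz [-0.0026, 0.0014, -0.0012] rot [-0.1, -0.0, 0.0]
```

View pics/crop5.png

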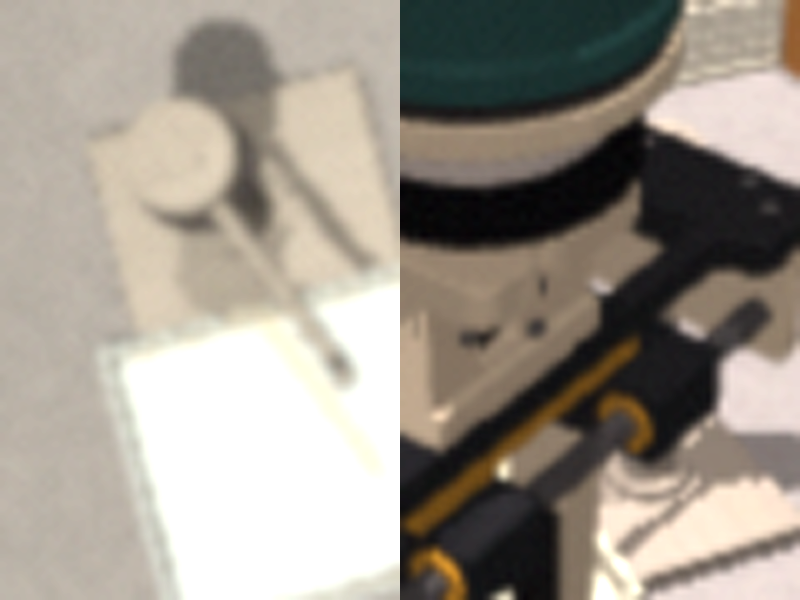

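Run:
```python
from h import *
hub=onz("top",183.05,187.8,.185);tip=onz("top",206.6,220.8,.190);b1=onz("top",187.85,196.8,.177);b2=onz("top",203.3,216.75,.177)
print(hub,tip,b1,b2)
for a,b in [(hub,tip),(b1,b2),(hub,b2)]: v=(b-a)[:2]; print(np.degrees(np.arctan2(v[1],v[0]))%360,np.linalg.norm(v))
print("tri hub",tri((183.05,187.8),(278,131.4)),"tip",tri((206.6,220.8),(252,147.8)))
print("side",onz("side",278,131.4,.185),onz("side",252,147.8,.190))
# vial carrier recheck masks vs systematic: jar etc
```

```text
[0.57298012 0.143825   0.185     ] [0.49154311 0.08161351 0.19      ] [0.55163605 0.13227488 0.177     ] [0.50244587 0.09183244 0.177     ]
217.37698902644237 0.10248051638930294
219.42583943179125 0.06368096106603699
216.39485006213852 0.0876259487118201
tri hub (array([0.57304586, 0.14310351, 0.18872466]), np.float64(0.0011832278387665985)) tip (array([0.49332379, 0.08202438, 0.18605159]), np.float64(0.00296069285273895))
side [0.57476363 0.14876309 0.185     ] [0.49413686 0.07650352 0.19      ]
```

Hook: post axis at about (0.573,0.144), bar direction about 218°, tip at (0.491,0.081). Next I descend on the carrier's grip bar.

>>> {"name": "drive_tool", "arguments": {"plan": [{"fingers": 0.04,"xyz": [0.03,0.001,-0.001],"rot": [0,0,0]},{"fingers": 0.04,"xyz": [0.06,0.001,-0.001],"rot": [0,0,0]},{"fingers": 0.04,"xyz": [0.09,0.001,-0.001],"rot": [0,0,0]},{"fingers": 0.04,"xyz": [0.115,0.001,-0.001],"rot": [0,0,0]},{"fingers": 0.04,"xyz": [0.13,0.001,-0.001],"rot": [0,0,0]},{"fingers": 0.04,"xyz": [0.13,0.001,-0.001],"rot": [0,0,0]},{"fingers": 0.04,"xyz": [0.13,0.001,-0.001],"rot": [0,0,0]}]}}

```text
t: 14.65
tcp_pos: [0.4498, -0.276, 0.159]
orientation: [0.276, 0.65, -0.277, 0.651]
wrist_force: [0.3, -0.0, -0.2]
gripper_width: 0.0401
```

Run:
```python
from h import *
info()
S=vision.read_camera("side"); cv2.imwrite("pics/side5.png",S)
cv2.imwrite("pics/crop6.png",np.clip(cv2.resize(S[235:325,200:320],(800,600),interpolation=cv2.INTER_CUBIC)*1.4,0,255).astype(np.uint8))
```

```text
t 14.65 p [ 0.4498 -0.276   0.159 ] yawY 44.0 x [ 0.001 -0.001 -1.   ] F [ 0.29 -0.02 -0.18] w 0.0401 q [-0.6  -0.19  1.82  0.    1.51 -1.37]
```

View pics/crop6.png

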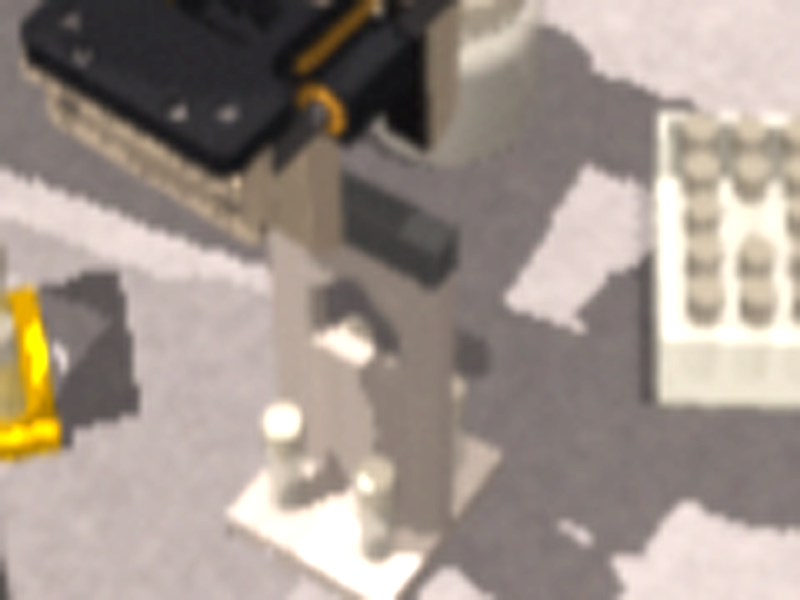

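Run:
```python
from h import *
o,r=info()
f=lambda p:((proj("side",p)-[200,235])*6.667).round(0)
print("inner faces tips",[f(o["tcp_pos"]+r.apply([.014,s*.02,z])) for s in(-1,1) for z in(-.0075,.0075)])
c=np.array([.449,-.277,.145]);print("bar lower ends/centre",[f(c+[k*.694*.032,-k*.72*.032,0]) for k in(-1,0,1)])
```

```text
t 14.7 p [ 0.4497 -0.2762  0.1589] yawY 44.0 x [ 0.001 -0.001 -1.   ] F [ 0.09 -0.31  0.35] w 0.0402 q [-0.6  -0.19  1.82  0.    1.51 -1.37]
inner faces tips [array([300., 261.]), array([339., 286.]), array([382., 178.]), array([421., 201.])]
bar lower ends/centre [array([276., 183.]), array([359., 233.]), array([444., 285.])]
```

>>> {"name": "drive_tool", "arguments": {"plan": [{"fingers": 0.04,"xyz": [0.004,0,0],"rot": [0,0,0]},{"fingers": 0.03,"xyz": [0.004,0,0],"rot": [0,0,0]},{"fingers": 0.02,"xyz": [0.004,0,0],"rot": [0,0,0]},{"fingers": 0,"xyz": [0.004,0,0],"rot": [0,0,0]},{"fingers": 0,"xyz": [0.004,0,0],"rot": [0,0,0]},{"fingers": 0,"xyz": [0.004,0,0],"rot": [0,0,0]},{"fingers": 0,"xyz": [0.004,0,0],"rot": [0,0,0]},{"fingers": 0,"xyz": [0.004,0,0],"rot": [0,0,0]}], "grip_force": 25}}

```text
t: 15.7
tcp_pos: [0.4493, -0.2762, 0.1538]
orientation: [0.277, 0.651, -0.277, 0.651]
wrist_force: [-0.9, 0.2, -0.9]
gripper_width: 0.0115
```

>>> {"name": "drive_tool", "arguments": {"plan": [{"fingers": 0,"xyz": [-0.01,0,0],"rot": [0,0,0]},{"fingers": 0,"xyz": [-0.03,0,0],"rot": [0,0,0]},{"fingers": 0,"xyz": [-0.055,0,0],"rot": [0,0,0]},{"fingers": 0,"xyz": [-0.08,0,0],"rot": [0,0,0]},{"fingers": 0,"xyz": [-0.105,0,0],"rot": [0,0,0]},{"fingers": 0,"xyz": [-0.12,0,0],"rot": [0,0,0]},{"fingers": 0,"xyz": [-0.12,0,0],"rot": [0,0,0]}]}}

```text
t: 16.58
tcp_pos: [0.4496, -0.2763, 0.2751]
orientation: [0.276, 0.65, -0.277, 0.651]
wrist_force: [0.5, -0.1, -3.4]
gripper_width: 0.0112
```

Run:
```python
from h import *
o,r=info(); u=np.array([np.cos(np.radians(218)),np.sin(np.radians(218))])
B=np.array([.573,.144])
go([*(B+.175*u),.275],38)
print(B+.175*u)
```

```text
t 16.57 p [ 0.4496 -0.2763  0.2751] yawY 44.0 x [ 0.002 -0.001 -1.   ] F [ 0.52 -0.11 -3.37] w 0.0112 q [-0.6  -0.22  1.66 -0.    1.7  -1.37]
xyz [-0.0003, 0.2066, -0.2351] rot [6.0, 0.1, -0.0]
[0.43509812 0.03625924]
```

>>> {"name": "drive_tool", "arguments": {"plan": [{"fingers": 0,"xyz": [0,0.01,-0.012],"rot": [0,0,0]},{"fingers": 0,"xyz": [0,0.035,-0.04],"rot": [1,0,0]},{"fingers": 0,"xyz": [0,0.065,-0.075],"rot": [2,0,0]},{"fingers": 0,"xyz": [0,0.095,-0.11],"rot": [3,0,0]},{"fingers": 0,"xyz": [0,0.125,-0.143],"rot": [4,0,0]},{"fingers": 0,"xyz": [0,0.155,-0.177],"rot": [5,0,0]},{"fingers": 0,"xyz": [0,0.18,-0.205],"rot": [6,0,0]},{"fingers": 0,"xyz": [0,0.195,-0.223],"rot": [6,0,0]}]}}

```text
t: 17.58
tcp_pos: [0.4339, 0.0219, 0.2728]
orientation: [0.31, 0.636, -0.31, 0.635]
wrist_force: [-0.1, 0.1, -2.6]
gripper_width: 0.0112
```

>>> {"name": "drive_tool", "arguments": {"plan": [{"fingers": 0,"xyz": [0,0.01,-0.01],"rot": [0,0,0]},{"fingers": 0,"xyz": [0,0.01,-0.0125],"rot": [0,0,0]},{"fingers": 0,"xyz": [0,0.01,-0.0125],"rot": [0,0,0]},{"fingers": 0,"xyz": [0,0.01,-0.0125],"rot": [0,0,0]}]}}

```text
t: 18.08
tcp_pos: [0.4351, 0.0351, 0.2737]
orientation: [0.311, 0.635, -0.311, 0.635]
wrist_force: [-0.3, -0.1, -2.9]
gripper_width: 0.0113
```

```bash
cat >> h.py <<'E'
B=np.array([.573,.144]); U=np.array([np.cos(np.radians(218)),np.sin(np.radians(218))])
E
python3 - <<'E'
from h import *
o,r=info(); d=o["tcp_pos"][:2]-B; print("radial",d@U,"lat",d@[-U[1],U[0]])
# insertion: underside at .075 -> tcp = .075+.154
go([*(B+.175*U),.229],38); go([*(B+.06*U),.229],38)
E
```

```text
t 18.07 p [0.4351 0.0351 0.2737] yawY 37.9 x [-0. -0. -1.] F [-0.31 -0.06 -2.87] w 0.0113 q [ 0.02 -0.42  1.82 -0.    1.75 -0.64]
radial 0.17569570228070808 lat 0.0009441057874940151
xyz [0.0447, 0.0007, -0.0009] rot [-0.1, -0.0, 0.0]
xyz [0.0446, 0.1157, -0.0012] rot [-0.1, -0.0, 0.0]
```

Lower to insertion height, then look.

>>> {"name": "drive_tool", "arguments": {"plan": [{"fingers": 0,"xyz": [0.015,0,-0.001],"rot": [0,0,0]},{"fingers": 0,"xyz": [0.03,0,-0.001],"rot": [0,0,0]},{"fingers": 0,"xyz": [0.04,0,-0.001],"rot": [0,0,0]},{"fingers": 0,"xyz": [0.0445,0,-0.001],"rot": [0,0,0]},{"fingers": 0,"xyz": [0.0445,0,-0.001],"rot": [0,0,0]}]}}

```text
t: 18.7
tcp_pos: [0.4344, 0.0365, 0.2291]
orientation: [0.31, 0.635, -0.31, 0.635]
wrist_force: [0.6, -0.1, -2.7]
gripper_width: 0.0109
```

Run:
```python
from h import *
o,r=info()
S=vision.read_camera("side"); cv2.imwrite("pics/side6.png",S)
x,y=proj("side",[.50,.09,.15]).astype(int); x0,y0=x-60,y-45; print(x0,y0)
cv2.imwrite("pics/crop7.png",np.clip(cv2.resize(S[y0:y0+90,x0:x0+120],(800,600),interpolation=cv2.INTER_CUBIC)*1.4,0,255).astype(np.uint8))
```

```text
t 18.7 p [0.4344 0.0365 0.2291] yawY 37.9 x [-0.  0. -1.] F [ 0.62 -0.13 -2.7 ] w 0.0109 q [ 0.03 -0.43  1.89  0.    1.68 -0.64]
193 112
```

View pics/crop7.png

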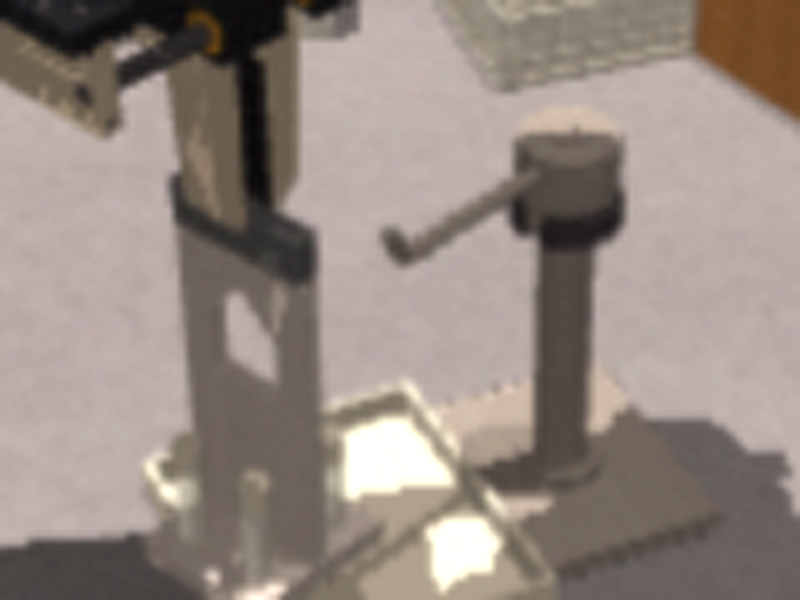

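The carrier hangs upright in the gripper with its window at (250,335) in the crop. The hook bend is at (405,258) and the tip at (390,240). Comparing these with the predictions:

Run:
```python
from h import *
f=lambda p:((proj("side",p)-[193,112])*6.667).round(0)
o=robot.get_obs(); c=o["tcp_pos"]; n=np.array([-U[1],U[0]])
P=lambda y,z:[*(c[:2]+n*y),c[2]-.154+z]
print("window",[f(P(y,z)) for y,z in [(0,.129),(.017,.111),(-.017,.111),(.017,.085),(-.017,.085)]])
print("plate top bar ends",[f(P(y,.165)) for y in(.032,-.032)])
for r,z in [(.1,.175),(.105,.188),(.03,.175)]: print("hook",r,f([*(B+r*U),z]))
print("hub top",f([*B,.185]))
```

```text
window [array([246., 283.]), array([280., 342.]), array([217., 304.]), array([284., 398.]), array([221., 359.])]
plate top bar ends [array([303., 237.]), array([179., 166.])]
hook 0.1 [392. 262.]
hook 0.105 [382. 240.]
hook 0.03 [514. 187.]
hub top [565. 136.]
```

>>> {"name": "drive_tool", "arguments": {"plan": [{"fingers": 0,"xyz": [0,0.01,0],"rot": [0,0,0]},{"fingers": 0,"xyz": [0,0.022,0],"rot": [0,0,0]},{"fingers": 0,"xyz": [0,0.034,0],"rot": [0,0,0]},{"fingers": 0,"xyz": [0,0.046,0],"rot": [0,0,0]},{"fingers": 0,"xyz": [0,0.056,0],"rot": [0,0,0]},{"fingers": 0,"xyz": [0,0.064,0],"rot": [0,0,0]},{"fingers": 0,"xyz": [0,0.072,0],"rot": [0,0,0]},{"fingers": 0,"xyz": [0,0.076,0],"rot": [0,0,0]}]}}

```text
t: 19.75
tcp_pos: [0.4947, 0.0835, 0.2292]
orientation: [0.31, 0.635, -0.31, 0.635]
wrist_force: [0.6, 0.3, -2.3]
gripper_width: 0.0113
```

Run:
```python
from h import *
o,r=info(); d=o["tcp_pos"][:2]-B; print("radial",d@U,"lat",d@[-U[1],U[0]])
S=vision.read_camera("side"); cv2.imwrite("pics/side7.png",S)
cv2.imwrite("pics/crop8.png",np.clip(cv2.resize(S[112:202,200:320],(800,600),interpolation=cv2.INTER_CUBIC)*1.4,0,255).astype(np.uint8))
```

```text
t 19.75 p [0.4947 0.0835 0.2292] yawY 38.0 x [-0.  0. -1.] F [ 0.57  0.31 -2.32] w 0.0113 q [ 0.12 -0.27  1.78  0.    1.64 -0.55]
radial 0.09892310749086156 lat -0.0004921777016303683
```

View pics/crop8.png

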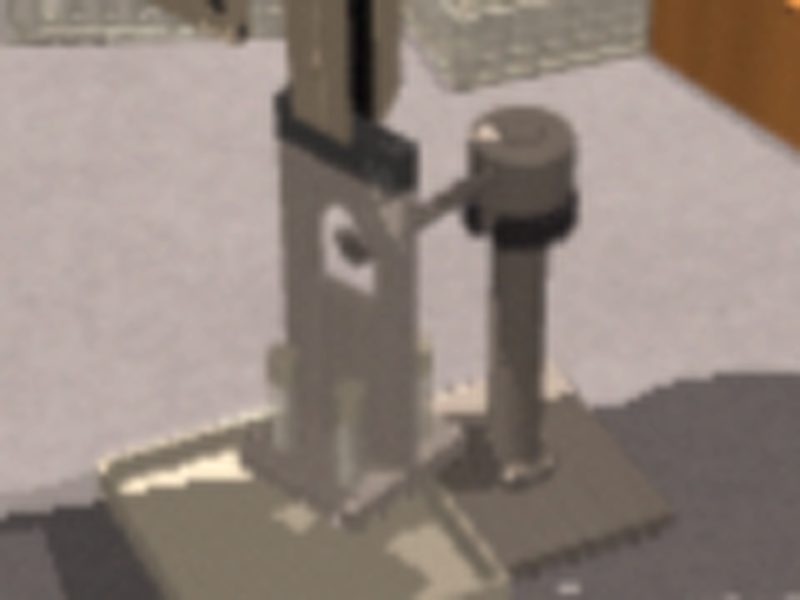

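The hook tip at (352,243) sits centred in the window and nothing is touching. I'll go on inward.

>>> {"name": "drive_tool", "arguments": {"plan": [{"fingers": 0,"xyz": [0,0.007,0],"rot": [0,0,0]},{"fingers": 0,"xyz": [0,0.016,0],"rot": [0,0,0]},{"fingers": 0,"xyz": [0,0.025,0],"rot": [0,0,0]},{"fingers": 0,"xyz": [0,0.032,0],"rot": [0,0,0]},{"fingers": 0,"xyz": [0,0.036,0],"rot": [0,0,0]},{"fingers": 0,"xyz": [0,0.036,0],"rot": [0,0,0]},{"fingers": 0,"xyz": [0,0.036,0],"rot": [0,0,0]}]}}

```text
t: 20.68
tcp_pos: [0.5227, 0.1053, 0.2293]
orientation: [0.31, 0.635, -0.31, 0.635]
wrist_force: [0.3, -0.4, -2.7]
gripper_width: 0.0109
```

>>> {"name": "drive_tool", "arguments": {"plan": [{"fingers": 0,"xyz": [0.005,0,0],"rot": [0,0,0]},{"fingers": 0,"xyz": [0.01,0,0],"rot": [0,0,0]},{"fingers": 0,"xyz": [0.014,0,0],"rot": [0,0,0]},{"fingers": 0,"xyz": [0.017,0,0],"rot": [0,0,0]},{"fingers": 0,"xyz": [0.019,0,0],"rot": [0,0,0]},{"fingers": 0,"xyz": [0.019,0,0],"rot": [0,0,0]},{"fingers": 0,"xyz": [0.019,0,0],"rot": [0,0,0]}]}}

```text
t: 21.55
tcp_pos: [0.5229, 0.1054, 0.2104]
orientation: [0.31, 0.635, -0.31, 0.635]
wrist_force: [-0.7, 1.1, -3.5]
gripper_width: 0.0109
```

>>> {"name": "drive_tool", "arguments": {"plan": [{"fingers": 0,"xyz": [0.001,0,0],"rot": [0,0,0]},{"fingers": 0,"xyz": [0.002,0,0],"rot": [0,0,0]},{"fingers": 0,"xyz": [0.003,0,0],"rot": [0,0,0]},{"fingers": 0,"xyz": [0.003,0,0],"rot": [0,0,0]}]}}

```text
t: 22.05
tcp_pos: [0.5228, 0.1054, 0.2071]
orientation: [0.31, 0.635, -0.31, 0.635]
wrist_force: [-0.2, 0.2, -3.1]
gripper_width: 0.0113
```

>>> {"name": "drive_tool", "arguments": {"plan": [{"fingers": 0,"xyz": [0.001,0,0],"rot": [0,0,0]},{"fingers": 0,"xyz": [0.001,0,0],"rot": [0,0,0]},{"fingers": 0,"xyz": [0.001,0,0],"rot": [0,0,0]}]}}

```text
t: 22.42
tcp_pos: [0.5228, 0.1054, 0.2063]
orientation: [0.31, 0.635, -0.31, 0.635]
wrist_force: [0.4, 0.4, -2.9]
gripper_width: 0.0113
```

>>> {"name": "drive_tool", "arguments": {"plan": [{"fingers": 0,"xyz": [0.0005,0,0],"rot": [0,0,0]},{"fingers": 0,"xyz": [0.001,0,0],"rot": [0,0,0]},{"fingers": 0,"xyz": [0.001,0,0],"rot": [0,0,0]}]}}

```text
t: 22.8
tcp_pos: [0.5228, 0.1054, 0.2053]
orientation: [0.31, 0.635, -0.31, 0.635]
wrist_force: [-0.2, -1.1, -1.7]
gripper_width: 0.0112
```

>>> {"name": "drive_tool", "arguments": {"plan": [{"fingers": 0,"xyz": [0.0005,0,0],"rot": [0,0,0]},{"fingers": 0,"xyz": [0.001,0,0],"rot": [0,0,0]},{"fingers": 0,"xyz": [0.001,0,0],"rot": [0,0,0]}]}}

```text
t: 23.18
tcp_pos: [0.523, 0.1054, 0.2049]
orientation: [0.31, 0.635, -0.31, 0.636]
wrist_force: [-0.4, -0.9, 5.1]
gripper_width: 0.0115
```

Seated. I'll ease 0.5 mm up, then open gently, limited to 28 mm.

>>> {"name": "drive_tool", "arguments": {"plan": [{"fingers": 0,"xyz": [-0.0006,0,0],"rot": [0,0,0]},{"fingers": 0,"xyz": [-0.0006,0,0],"rot": [0,0,0]},{"fingers": 0.0125,"xyz": [-0.0006,0,0],"rot": [0,0,0]},{"fingers": 0.014,"xyz": [-0.0006,0,0],"rot": [0,0,0]},{"fingers": 0.017,"xyz": [-0.0006,0,0],"rot": [0,0,0]},{"fingers": 0.022,"xyz": [-0.0006,0,0],"rot": [0,0,0]},{"fingers": 0.028,"xyz": [-0.0006,0,0],"rot": [0,0,0]},{"fingers": 0.028,"xyz": [-0.0006,0,0],"rot": [0,0,0]}]}}

```text
t: 24.18
tcp_pos: [0.5228, 0.1054, 0.2049]
orientation: [0.31, 0.635, -0.31, 0.635]
wrist_force: [-0.1, 0.9, 0.1]
gripper_width: 0.0273
```

Run:
```python
from h import *
o,r=info()
S=vision.read_camera("side"); cv2.imwrite("pics/side8.png",S)
cv2.imwrite("pics/crop9.png",np.clip(cv2.resize(S[112:202,200:320],(800,600),interpolation=cv2.INTER_CUBIC)*1.4,0,255).astype(np.uint8))
```

```text
t 24.18 p [0.5228 0.1054 0.2049] yawY 37.9 x [ 0.  0. -1.] F [-0.1   0.91  0.12] w 0.0273 q [ 0.15 -0.19  1.75  0.    1.59 -0.51]
```

View pics/crop9.png

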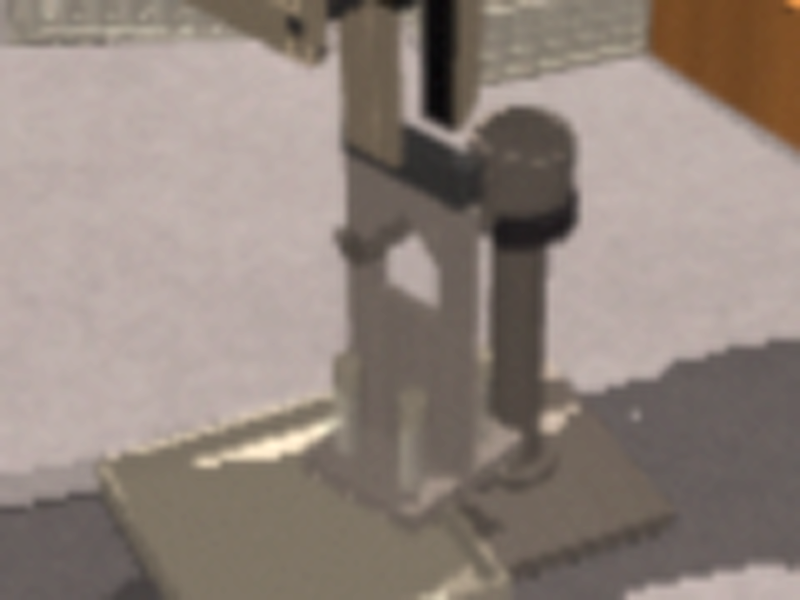

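It hangs upright on the bar, peak over the bar, with the fingers clear on both sides. Retreat straight up.

>>> {"name": "drive_tool", "arguments": {"plan": [{"fingers": 0.028,"xyz": [-0.008,0,0],"rot": [0,0,0]},{"fingers": 0.028,"xyz": [-0.02,0,0],"rot": [0,0,0]},{"fingers": 0.028,"xyz": [-0.04,0,0],"rot": [0,0,0]},{"fingers": 0.028,"xyz": [-0.07,0,0],"rot": [0,0,0]},{"fingers": 0.028,"xyz": [-0.11,0,0],"rot": [0,0,0]},{"fingers": 0.028,"xyz": [-0.13,0,0],"rot": [0,0,0]}]}}

```text
t: 24.98
tcp_pos: [0.5231, 0.1054, 0.3381]
orientation: [0.311, 0.634, -0.31, 0.636]
wrist_force: [-0.2, -0.1, -0.0]
gripper_width: 0.0278
```

>>> {"name": "drive_tool", "arguments": {"plan": [{"fingers": 0.028,"xyz": [0,-0.03,0.04],"rot": [0,0,0]},{"fingers": 0.028,"xyz": [0,-0.05,0.09],"rot": [0,0,0]},{"fingers": 0.028,"xyz": [0,-0.07,0.14],"rot": [0,0,0]},{"fingers": 0.028,"xyz": [0,-0.09,0.19],"rot": [0,0,0]},{"fingers": 0.028,"xyz": [0,-0.1,0.23],"rot": [0,0,0]},{"fingers": 0.028,"xyz": [0,-0.1,0.24],"rot": [0,0,0]},{"fingers": 0.028,"xyz": [0,-0.1,0.24],"rot": [0,0,0]},{"fingers": 0.028,"xyz": [0,-0.1,0.24],"rot": [0,0,0]}]}}

```text
t: 25.98
tcp_pos: [0.5914, -0.1443, 0.3351]
orientation: [0.31, 0.635, -0.31, 0.636]
wrist_force: [-0.3, -0.6, -0.5]
gripper_width: 0.0279
```

>>> {"name": "drive_tool", "arguments": {"plan": [{"fingers": 0.028,"xyz": [0,0,0],"rot": [0,0,0]},{"fingers": 0.028,"xyz": [0,0,0],"rot": [0,0,0]},{"fingers": 0.028,"xyz": [0,0,0],"rot": [0,0,0]},{"fingers": 0.028,"xyz": [0,0,0],"rot": [0,0,0]},{"fingers": 0.028,"xyz": [0,0,0],"rot": [0,0,0]},{"fingers": 0.028,"xyz": [0,0,0],"rot": [0,0,0]},{"fingers": 0.028,"xyz": [0,0,0],"rot": [0,0,0]},{"fingers": 0.028,"xyz": [0,0,0],"rot": [0,0,0]}]}}

```text
t: 26.98
tcp_pos: [0.5916, -0.1454, 0.3348]
orientation: [0.31, 0.635, -0.31, 0.635]
wrist_force: [-0.6, -0.1, 0.5]
gripper_width: 0.0278
```

Run:
```python
from h import *
o,r=info()
S1=vision.read_camera("side")
for _ in range(8): S2=vision.read_camera("side")
T=vision.read_camera("top")
d=cv2.GaussianBlur(cv2.absdiff(S1,S2),(5,5),0)[100:210,190:320]; print("motion max diff",d.max())
cv2.imwrite("pics/side9.png",S2);cv2.imwrite("pics/top9.png",T)
f=lambda i,x,y,w,h:cv2.resize(i[y:y+h,x:x+w],(400,600),interpolation=cv2.INTER_CUBIC)
cv2.imwrite("pics/crop10.png",np.clip(np.hstack([f(S2,230,112,60,90),cv2.copyMakeBorder(cv2.resize(T,(400,300)),150,150,0,0,cv2.BORDER_CONSTANT)])*1.4,0,255).astype(np.uint8))
```

```text
t 26.98 p [ 0.5916 -0.1454  0.3348] yawY 37.9 x [ 0. -0. -1.] F [-0.56 -0.06  0.52] w 0.0278 q [-0.28 -0.03  1.39 -0.    1.78 -0.95]
motion max diff 11
```

View pics/crop10.png

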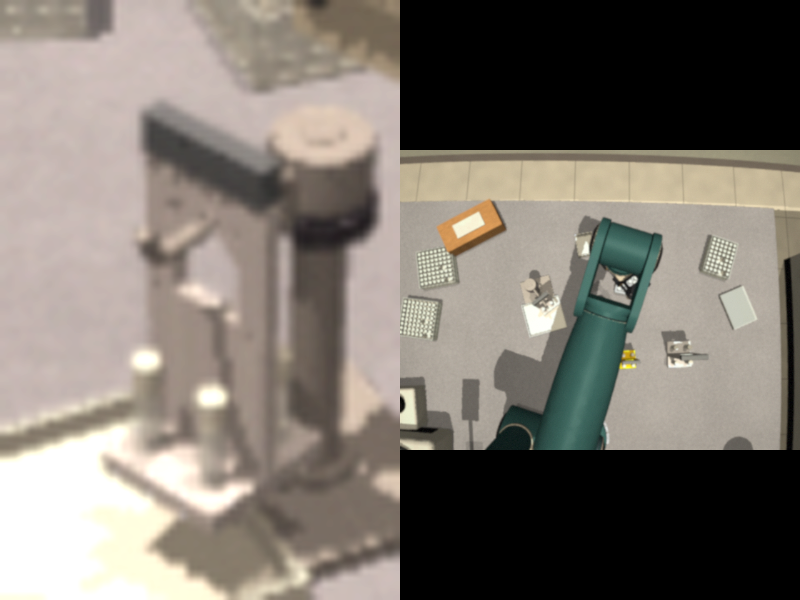

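The carrier hangs upright on the hook (left panel, bar through the window at (185,235)). The hook is still seated in the ring. I'll do a last stillness check against image noise, then hand in.

Run:
```python
from h import *
a=cv2.imread("pics/side9.png"); b=vision.read_camera("side"); d=cv2.GaussianBlur(cv2.absdiff(a,b),(5,5),0)
print("stand",d[100:210,190:320].max(),d[112:202,245:275].mean(),"bench ref",d[300:400,300:380].max(),d[300:400,300:380].mean())
s0=cv2.imread("pics/side0.png"); 
for n,(x,y,w,h) in {"vialbox":(290,245,60,60),"dish":(330,195,55,40),"jar":(245,212,40,50),"yellow":(170,230,45,80)}.items():
    g=lambda i:cv2.cvtColor(i[y:y+h,x:x+w],6).astype(np.float32); print(n,cv2.phaseCorrelate(g(s0),g(b)))
print(robot.finish_job())
```

```text
stand 4 0.7162962962962963 bench ref 1 0.691
vialbox ((-0.1914619550486023, -0.09951900434706928), 0.6789824856652154)
dish ((0.05414791850663292, -0.6967845837159636), 0.4555717025200526)
jar ((-0.06331521224632652, 0.11257002092518675), 0.7963439655303955)
yellow ((0.5336582534412457, -0.05555439481328506), 0.8357825570636326)
the job is handed in; nothing more can be done
None
```

I turned the hook into its notch and hung the small grey carrier on it by its window. I let go with the carrier upright, backed the arm clear and handed the job in at about 27 s of the 72 s allowed.

- **Hook:** I pushed it round slowly with closed fingers, in steps of 3 to 4.5 mm through the notch zone. It dropped in about 0.36 rad anticlockwise of the tray direction. Force readings at the end of each step stayed at about 3 N or less. I stopped once a picture showed the hub lower and the force near zero.
- **Carrier:** I gripped its top bar and threaded the window over the hook tip; no contact force showed on the way in. I lowered it until the bar took the weight, with about 8 N of contact, eased up 0.6 mm and opened the fingers.
- **Last checks:** The final picture shows the carrier upright on the bar and the hook still seated. Between frames, the stand area changed on average no more than bare bench (0.72 against 0.69 grey levels).
- **Other items:** In the side view, the vial box, jar, cap dish and yellow carrier matched the first picture to within 0.7 pixel. That match is weakest for the dish and yellow carrier, probably from the arm's shadow. I did not measure the large grey carrier, but in the top view it stands where it was.
- **Disagreement:** The two cameras differed by up to about 5 mm on the post axis, and the hook tip differed by about 5 mm too. It did not affect the fit.

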